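# Cull the stiff casters from an upturned trolley base

### The job

The lab trolley's base frame lies upturned on the bench with its four casters plugged in, wheels up. Push each wheel round on its axle by hand, well past a nudge and leaving it turned, and feel how it runs: pull out every caster whose wheel binds or jams and put it in the grey scrap tub, and leave those that run freely plugged into the frame. Do not pull out a good caster, and do not disturb the beaker and the roll of tape beside the work.

Things in the scene. Friction and masses are not known exactly. Their poses are not given: they have to be found in the camera images.
- trolley_base: Upturned base frame of a trolley, fixed on the bench: grey square-tube rails 25 mm high round a white panel, with four upright square legs 32 mm wide, 55 mm high, open at the top, at x = +-75 and y = +-90 mm. Origin on the bench under its middle; x, y along its sides, z up. Each leg holds a caster upside down; the four look alike. Which and how many are faulty is known only by feel.
- wheel_1 (a point): Wheel centre, as at the start, of the caster in the frame's -x, +y leg: 109 mm above the bench, 54 mm above the leg's top. All four wheel points belong to the frame, have its axes (y along the axle, x the way the wheel rolls) and do not follow the casters. Wheel: 80 mm in diameter, 26 mm wide, flat rubber sides, grey five-spoked centre.
- wheel_2 (a point): The same for the -x, -y leg. Each caster is fixed, not swivelling: under the wheel a steel fork, 36 mm wide in y and 22 mm in x, that ends 11 mm above the axle (46 mm wide over the bolt heads at the axle); a flange that rests on the leg's top; a black plug 23 mm square that reaches 38 mm down into the leg (26 mm square inside) and is held by nothing but weight. Pull straight up.
- wheel_3 (a point): The same for the +x, +y leg. The uppermost 29 mm of each wheel stand clear of its fork and may be pinched across y (26 mm) or rubbed on the tread. A caster is 132 mm long from plug end to wheel top and weighs 0.27 to 0.5 kg; lifted by the top of its wheel it hangs upright.
- wheel_4 (a point): The same for the +x, -y leg. A good wheel turns either way under much less than 0.5 N at the tread and stays where it is left. A faulty one either drags with about 6 N at the tread all the way, or turns lightly at first but jams hard within 14 mm of tread travel (0.35 rad) either way: so push each wheel on by 20 mm of tread (0.5 rad) or more.
- scrap_tub: Open grey plastic tub, fixed, 160 mm in its x by 220 mm in its y (174 by 236 mm over its lip), 80 mm high, walls and floor 4 mm. Empty at the start. Origin under its middle, z up. Casters may stand, lie or tumble in it as they like.
- beaker: Bystander: empty glass beaker standing upright, 81 mm across its lip, 95 mm high. Origin under its middle.
- tape: Bystander: roll of label tape lying flat, 68 mm in diameter, 18 mm high. Origin under its middle.

How it is judged (in metres and radians):
On the way:
1. each wheel that runs freely has been pushed round and stands at least 12 degrees from where it began (distance of each of wheel_a_c1, wheel_b_c1 from where it was at the start of the episode above 0.004 m), for 0.2 s.
At the end, for the whole second after the job is handed in: Every caster whose wheel binds or jams is inside the scrap tub (wheel centre and plug both within its walls), at rest and released; every caster that runs freely stands plugged into its leg as at the start (within 6 mm) (x of wheel_c_c0 in the frame of scrap_tub between -0.08 and 0.08 m and y of wheel_c_c0 in the frame of scrap_tub between -0.11 and 0.11 m and z of each of wheel_c_c0, caster_c_c0, wheel_d_c0, caster_d_c0 in the frame of scrap_tub below 0.13 m and x of caster_c_c0 in the frame of scrap_tub between -0.08 and 0.08 m and y of caster_c_c0 in the frame of scrap_tub between -0.11 and 0.11 m and x of wheel_d_c0 in the frame of scrap_tub between -0.08 and 0.08 m and y of wheel_d_c0 in the frame of scrap_tub between -0.11 and 0.11 m and x of caster_d_c0 in the frame of scrap_tub between -0.08 and 0.08 m and y of caster_d_c0 in the frame of scrap_tub between -0.11 and 0.11 m and linear speed of each of caster_c, caster_d below 0.03 m/s and distance of each of caster_a_c0, caster_b_c0 from where it was at the start of the episode below 0.006 m); the robot touches nothing.
It fails at once if a caster that runs freely is pulled out of its leg (lifted by more than 20 mm) (distance of any of caster_a_c0, caster_b_c0 from where it was at the start of the episode above 0.02 m).
It fails at once if the beaker or the roll of tape is tipped, or shifted by more than 40 mm (distance of any of beaker, tape from where it was at the start of the episode above 0.04 m or angle between beaker's own z axis and vertical above 0.5 rad).
It also fails if it takes over 72 s, if anything falls off the work surface, if the arm or the gripper's body presses on something with over 40 N, if the wrist force passes 120 N, or if a joint passes its speed limit or range.

### The arm

A 6-joint arm with a two-finger parallel gripper is mounted at the origin on a cart in front of the work surface, level with it; the furniture and walls round the work are solid. World frame = base frame: x ahead of the robot, y to its left, z up, the work surface at z = 0. Lengths are in m, angles in degrees, forces in N, time in s.
With the tool pointing down it reaches from about 0.4 to 0.825 m from the base axis. Payload 7 kg.
Tool frame: the origin (TCP) lies on the centre line of the jaws, within the pads' length; the fingertips stand 14 mm ahead of it and the grasp point (between the pads) lies 5 mm behind it; z points along the fingers, y is the line along which they close (so a half turn about z gives the same grasp; the last joint's range is limited). The gripper opens to 88 mm and grips with 3 to 60 N. Pads are 19 mm wide; open, the fingers measure 130 mm over their backs; the gripper's body (78 mm by 193 mm) begins 47 mm behind the grasp point.
Start: joints at [80.735, 20.546, 0.682, 0, -70.136, -16.507], TCP at [0.293, 0.608, 0.241] pointing down, gripper open.
Joint ranges: [-176.03, 176.03], [-82.01, 121.73], [-58.28, 71.71], [-173.87, 95.51], [-174.79, -0.11], [-173.66, 173.66]. Speed limits (degrees/s): [136.94, 136.94, 172.46, 180, 180, 180].

### API

Orientations are given as [roll, pitch, yaw] about the fixed x, y, z axes, in that order (R = Rz(yaw) Ry(pitch) Rx(roll)).
In Python, from plant import r gives the robot as it stands.
- The arm moves only by the tool send_rows, never from a script. Its argument "steps" is a list of rows, each an object with "dp": the shift along the tool's x, y, z in mm, a list of three; "roll": the turn about the tool's z in rad; "jaw": the opening in per cent of the stroke, from 0 (shut) to 100 (fully open). In form: [{"dp": [tx, ty, tz], "roll": roll, "jaw": jaw}, ...]. A call has 1 to 5 rows; each row is the pose to reach, as a shift and turn from the pose commanded when the call began, along the tool's axes at that moment; what a row does not reach only later rows make up. A row lasts 1/8 s, in which the tool goes at most 62.5 mm and 10.7 degrees, less where a joint would pass 70% of its speed; a pose out of reach is approached as far as the arm can. A call with a gripper value outside its range is refused whole. The fingers move at their own pace and stop on an object; "newtons" is the grip in N (left out, the last holds). Time passes only in rows, so rows that repeat a pose let the fingers close. It gives the time, the measured TCP pose, the force, the opening and the grip force at its end, in the units of the state.
- r.get_state(): the state, without advancing time (a new reading comes with each control period).
- r.capture(name): name is "scene" or "side" or "wrist"; returns a dict with "image" (384x512x3 uint8, blue, green, red), "K" (3x3 intrinsics, pixels), "dist" ([k1, k2, p1, p2, k3] as OpenCV has them; the pictures are not rectified), "rvec" (rotation vector, rad) and "tvec" (3), from world to camera coordinates, as OpenCV has them. Camera axes: x right, y down, z forward; pixel columns grow to the right and rows downward; lengths in m; the calibration is good to about 2 mm. A picture is of the moment at which its call begins. There is no depth.
- r.close_job(): hands the job in; it is judged then, once.
The state is a dict: "time_s": time; "joints": joint angles; "qd": joint speeds; "joint_torque": joint torques, N m; "tcp_pos": TCP position; "eef_rot": TCP orientation; "contact_force": force on the tool from outside, world axes, zero at the start; "moment": the same for the moment, N m; "gripper_width": finger opening in m; "gripper_force": force on a finger pad.
Only numpy, scipy, OpenCV 4.12 (cv2) and the standard library are available. Lean on these libraries where they do the work, as an engineer would, in place of code of your own. Each camera call takes 0.05 s, during which the arm holds its last target. There are 200 camera calls.

## Working session

There is one attempt and no reset: what is moved stays moved. The work goes in short steps, Python scripts to look and compute and a tool call to move; the robot and the scene stay as the last step left them, time stands still between calls to the robot, and variables do not carry over. Pictures are saved under pics/ and viewed, at most 10 in all, crops included, and the job is handed in when it is done.

Besides the shell and the picture viewer there is one more tool, called by a JSON object that holds its "name" and its "arguments", one argument or row to a line. send_rows: Moves the arm, as the interface text tells. Its arguments: {"type":"object","properties":{"steps":{"type":"array","items":{"type":"object","properties":{"dp":{"type":"array","items":{"type":"number"}},"roll":{"type":"number"},"jaw":{"type":"number"}}}},"newtons":{"type":"number"}},"required":["steps"]}

```bash
ls; mkdir -p pics
python3 - <<'E'
from plant import r
import cv2,pickle
d={}
for n in ("scene","side","wrist"):
    c=r.capture(n); d[n]=c; cv2.imwrite(f"pics/{n}0.png",c["image"])
pickle.dump(d,open("cap0.pkl","wb"))
print(r.get_state())
E
```

```text
pics
{'time_s': 0.15, 'joints': array([ 8.07338799e+01,  2.05805811e+01,  6.46760455e-01, -1.41344719e-02,
       -7.01340408e+01, -1.65055116e+01]), 'qd': array([ 0.1167441 , -0.06010436,  0.13698446,  0.03854204,  0.04664159,
        0.03793047]), 'joint_torque': array([-1.96184315e-03, -5.83272600e+01,  2.93290740e+01,  7.00123742e+00,
        8.80781212e-03, -1.08884783e-04]), 'tcp_pos': array([0.29337047, 0.6075433 , 0.23986266]), 'eef_rot': array([ 1.79931159e+02, -6.54000636e-03, -2.57764388e+01]), 'contact_force': array([-0.25848627, -0.07550562, -0.1894378 ]), 'moment': array([ 0.04657148,  0.00344728, -0.00440215]), 'gripper_force': 0.0, 'gripper_width': 0.08761920023179368}
```

View pics/scene0.png

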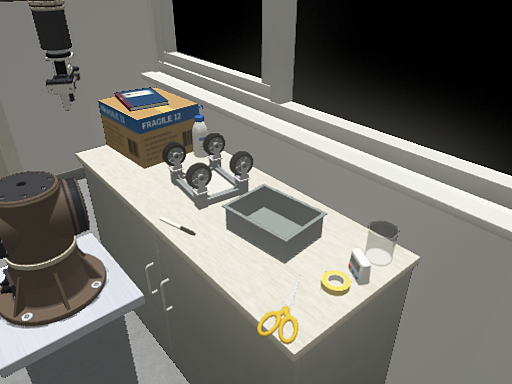

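View pics/side0.png

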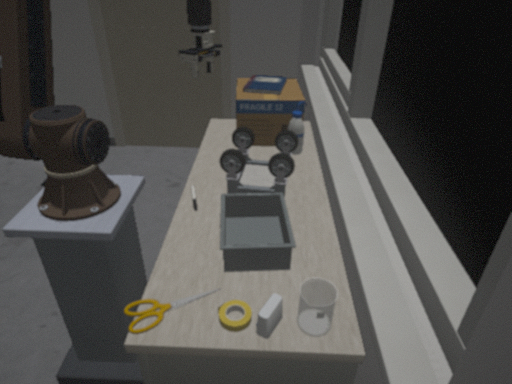

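The scene view shows wheels near (174,154), (199,176), (215,144) and (241,162). In the side view they are near (243,138), (287,141), (232,162) and (282,166). The tub lies towards the camera, with the beaker and tape well beyond it. Next I'll zoom in.

Run:
```python
import cv2,pickle,numpy as np
d=pickle.load(open("cap0.pkl","rb"))
a=cv2.resize(d["scene"]["image"][125:210,155:265],None,fx=5,fy=5,interpolation=cv2.INTER_CUBIC)[:, :550]
b=cv2.resize(d["side"]["image"][120:200,215:305],None,fx=5,fy=5,interpolation=cv2.INTER_CUBIC)
b=cv2.copyMakeBorder(b,0,a.shape[0]-b.shape[0],0,0,cv2.BORDER_CONSTANT)
im=np.hstack([a,b]); im=cv2.resize(im,None,fx=.8,fy=.8); print(im.shape)
cv2.imwrite("pics/crop0.png",im)
```

```text
(340, 800, 3)
```

View pics/crop0.png

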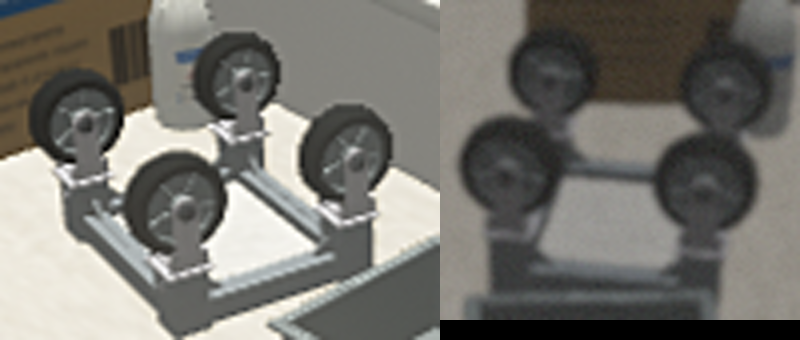

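The crop shows the near-side bolt heads and wheels clearly, so I can fit the frame and tub from both views.

```bash
cat > h.py <<'E'
import numpy as np,cv2,pickle
from scipy.optimize import least_squares
def proj(c,P): return cv2.projectPoints(np.asarray(P,float).reshape(-1,1,3),c["rvec"],c["tvec"],c["K"],c["dist"])[0][:,0]
def fr(p,P):
    c,s=np.cos(p[2]),np.sin(p[2]); P=np.asarray(P,float)
    return np.c_[p[0]+c*P[:,0]-s*P[:,1],p[1]+s*P[:,0]+c*P[:,1],P[:,2]]
E
python3 - <<'E'
from h import *
d=pickle.load(open("cap0.pkl","rb"))
for n in d:
    R=cv2.Rodrigues(d[n]["rvec"])[0]; print(n,(-R.T@d[n]["tvec"].ravel()).round(3))
S,D=d["scene"],d["side"]
# order: far-left(-x,+y), near-left, far-right, near-right
sc=np.array([[176.25,156.25],[201,177],[215.5,145.75],[243.25,164.5]])
sd=np.array([[242.5,138.25],[231.75,162.5],[286.75,142.5],[280.75,165.75]])
W=np.array([[-.075,.09],[-.075,-.09],[.075,.09],[.075,-.09]])
P=np.c_[W[:,0],W[:,1]-.023,np.full(4,.109)]
for y0 in (0,.3,-.3):
  f=lambda p:np.r_[proj(S,fr(p,P))-sc,proj(D,fr(p,P))-sd].ravel()
  q=least_squares(f,[.5,.4,y0]); print(q.x.round(4),np.degrees(q.x[2]),q.cost); print(q.fun.reshape(-1,2).round(1).tolist())
print(fr(q.x,np.c_[W,np.full(4,.109)]).round(4))
tsc=np.array([[226,207],[283,256],[263,187],[325,213]]);tsd=np.array([[222,194],[219,248],[286,194],[291,247]])
for a,b in((.087,.118),(.118,.087)):
  T=np.array([[-a,b,.08],[-a,-b,.08],[a,b,.08],[a,-b,.08]])
  f=lambda p:np.r_[proj(S,fr(p,T))-tsc,proj(D,fr(p,T))-tsd].ravel()
  q=least_squares(f,[.5,.0,0],loss='soft_l1'); print(q.x.round(4),q.cost,q.fun.reshape(-1,2).round(1).tolist())
for nm,px,z in(("tape",(336,283),.01),):
  u=cv2.undistortPoints(np.array([[px]],float),S["K"],S["dist"])[0,0];R=cv2.Rodrigues(S["rvec"])[0];o=-R.T@S["tvec"].ravel();v=R.T@np.r_[u,1];print(nm,o+v*(z-o[2])/v[2])
E
```

```text
scene [-0.106 -0.859  0.688]
side [ 0.56  -0.952  0.633]
wrist [0.356 0.576 0.384]
[ 0.5488  0.1596 -0.1176] -6.738932429177733 3.7218117149045695
[[-0.5, -1.5], [-0.2, -0.4], [0.4, -1.2], [0.3, -0.4], [-0.2, 0.7], [-0.2, 0.3], [-0.8, -0.1], [0.1, 1.3]]
[ 0.5488  0.1596 -0.1176] -6.738932544052938 3.7218117149045775
[[-0.5, -1.5], [-0.2, -0.4], [0.4, -1.2], [0.3, -0.4], [-0.2, 0.7], [-0.2, 0.3], [-0.8, -0.1], [0.1, 1.3]]
[ 0.5488  0.1596 -0.1176] -6.73893248756474 3.7218117149046246
[[-0.5, -1.5], [-0.2, -0.4], [0.4, -1.2], [0.3, -0.4], [-0.2, 0.7], [-0.2, 0.3], [-0.8, -0.1], [0.1, 1.3]]
[[0.4849 0.2577 0.109 ]
 [0.4638 0.079  0.109 ]
 [0.6339 0.2401 0.109 ]
 [0.6127 0.0614 0.109 ]]
[ 0.5368 -0.1814  0.0599] 33.9197223704914 [[-4.8, -2.8], [0.8, -13.8], [2.5, -4.0], [3.1, 1.5], [-0.9, -1.5], [-3.4, -0.2], [-2.6, -1.4], [1.5, 0.6]]
[ 0.5392 -0.191   0.2821] 115.44954272437391 [[-1.3, 14.0], [-0.4, -12.0], [8.9, -3.2], [-0.3, -12.3], [-19.6, 12.3], [-6.6, 0.6], [1.8, 1.8], [19.9, -12.9]]
tape [ 0.50805593 -0.43198852  0.01      ]
```

```bash
cat >> h.py <<'E'
def ray(c,px):
    u=cv2.undistortPoints(np.array([[px]],float),c["K"],c["dist"])[0,0];R=cv2.Rodrigues(c["rvec"])[0]
    v=R.T@np.r_[u,1]; return -R.T@np.ravel(c["tvec"]),v/np.linalg.norm(v)
def tri(*rs):
    A=sum(np.eye(3)-np.outer(v,v) for o,v in rs);b=sum((np.eye(3)-np.outer(v,v))@o for o,v in rs)
    p=np.linalg.solve(A,b);return p,[np.linalg.norm(np.cross(p-o,v)) for o,v in rs]
E
python3 - <<'E'
from h import *
d=pickle.load(open("cap0.pkl","rb"));S,D=d["scene"],d["side"]
print("cap",tri(ray(S,(199,118)),ray(D,(297,115))))
a=cv2.resize(S["image"][75:180,70:220],None,fx=4,fy=4)[:, :]
b=cv2.resize(D["image"][65:165,225:315],None,fx=4,fy=4);b=cv2.copyMakeBorder(b,0,20,0,0,cv2.BORDER_CONSTANT)
im=np.hstack([a,b]);im=cv2.resize(im,(800,350));cv2.imwrite("pics/box.png",im)
E
```

```text
cap (array([0.6752285 , 0.38383072, 0.14662196]), [np.float64(0.0011417629471940824), np.float64(0.0011417629471939979)])
```

View pics/box.png

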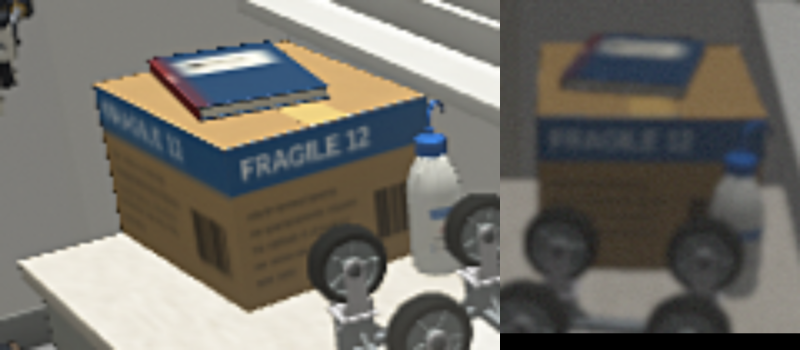

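The box's front top-left corner is at scene (138,120) / side (237,100), and its front top-right is at (197,104) / (305,100).

Run:
```python
from h import *
d=pickle.load(open("cap0.pkl","rb"));S,D=d["scene"],d["side"]
for a,b in(((138.4,120),(237,100.4)),((197.5,104),(305.4,100.4)),((98.5,100.5),(237,77))): print(tri(ray(S,a),ray(D,b)))
tsc=np.array([[226,207],[283,242],[263,187],[325,213]]);tsd=np.array([[222,194],[219,248],[286,194],[291,247]])
T=np.array([[-.087,.118,.08],[-.087,-.118,.08],[.087,.118,.08],[.087,-.118,.08]])
f=lambda p:np.r_[proj(S,fr(p,T))-tsc,proj(D,fr(p,T))-tsd].ravel()
q=least_squares(f,[.5,.0,0],loss='soft_l1'); print(q.x.round(4),q.cost,q.fun.reshape(-1,2).round(1).tolist())
```

```text
(array([0.45080731, 0.41532815, 0.18450024]), [np.float64(0.0005211071617809907), np.float64(0.0005211071617809364)])
(array([0.70675744, 0.43786304, 0.18253624]), [np.float64(0.0010791206786208637), np.float64(0.0010791206786207063)])
(array([0.4281009 , 0.70385703, 0.18990819]), [np.float64(0.003229238899459695), np.float64(0.003229238899459766)])
[ 0.5379 -0.1802  0.0625] 20.889760308993566 [[-4.8, -3.0], [0.9, -0.2], [2.4, -4.2], [3.1, 1.1], [-0.5, -1.7], [-2.7, -0.4], [-2.3, -1.7], [2.1, 0.3]]
```

{"name": "send_rows", "arguments": {
  "steps": [
    {"dp": [46, 33, -10], "roll": -0.1, "jaw": 100},
    {"dp": [92, 66, -20], "roll": -0.2, "jaw": 100},
    {"dp": [138, 99, -30], "roll": -0.333, "jaw": 100},
    {"dp": [184, 132, -30], "roll": -0.333, "jaw": 100},
    {"dp": [230, 165, -30], "roll": -0.333, "jaw": 100}
  ],
  "newtons": 10
}}

```text
time_s: 0.78
tcp_pos: [0.4293, 0.3575, 0.2707]
eef_rot: [-180.0, -0.0, -6.7]
contact_force: [0.5, 0.8, 0.0]
gripper_width: 0.0878
gripper_force: 0.0
```

{"name": "send_rows", "arguments": {
  "steps": [
    {"dp": [33, 46, 0], "roll": 0, "jaw": 100},
    {"dp": [67, 92, 0], "roll": 0, "jaw": 100},
    {"dp": [67, 92, 0], "roll": 0, "jaw": 100}
  ]
}}

```text
time_s: 1.15
tcp_pos: [0.4858, 0.2569, 0.2705]
eef_rot: [180.0, 0.0, -6.9]
contact_force: [0.0, -0.0, 0.3]
gripper_width: 0.0876
gripper_force: 0.0
```

Run:
```python
from h import *
from plant import r
c=r.capture("wrist");pickle.dump(c,open("w1.pkl","wb"));im=c["image"].copy()
P=np.array([[-.075,.09,.109],[-.075,-.09,.109],[.075,.09,.109],[.075,-.09,.109]])
for z in(.109,.149):
  P[:,2]=z;q=proj(c,fr([.5488,.1596,-.1176],P));print(q.round(1).tolist())
  for x in q: cv2.circle(im,tuple(int(v) for v in x),2,(0,0,255),-1)
cv2.imwrite("pics/w1.png",cv2.resize(im,(768,576)))
```

```text
[[252.4, 181.8], [439.1, 181.1], [251.5, 8.4], [467.0, 5.9]]
[[252.1, 192.4], [465.5, 191.8], [251.0, -7.7], [502.9, -11.2]]
```

View pics/w1.png

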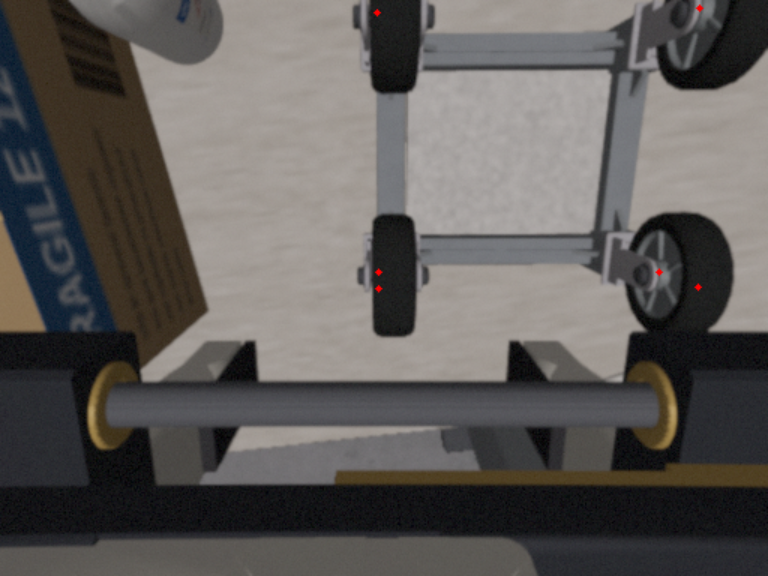

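The wrist view shows wheel 1's axle centre at picture column 262, against the predicted 252, and wheel 3 is off the same way. The frame therefore lies about 10 mm further to -y, so I'm correcting it to (.5467, .150). I'll pinch wheel 1 at -13 mm in x and push it to +13.

{"name": "send_rows", "arguments": {
  "steps": [
    {"dp": [-15, 9, 50], "roll": 0, "jaw": 100},
    {"dp": [-15, 9, 100], "roll": 0, "jaw": 80},
    {"dp": [-15, 9, 134], "roll": 0, "jaw": 60},
    {"dp": [-15, 9, 134], "roll": 0, "jaw": 20},
    {"dp": [-15, 9, 134], "roll": 0, "jaw": 20}
  ],
  "newtons": 10
}}

```text
time_s: 1.82
tcp_pos: [0.4693, 0.2541, 0.1379]
eef_rot: [-180.0, -0.1, -6.6]
contact_force: [0.5, 0.1, 0.3]
gripper_width: 0.0533
gripper_force: 0.0
```

{"name": "send_rows", "arguments": {
  "steps": [
    {"dp": [0, 0, 0], "roll": 0, "jaw": 20},
    {"dp": [0, 0, 0], "roll": 0, "jaw": 20}
  ]
}}

```text
time_s: 2.08
tcp_pos: [0.4691, 0.2534, 0.1378]
eef_rot: [-179.9, -0.1, -6.7]
contact_force: [-0.1, -0.2, 0.4]
gripper_width: 0.0333
gripper_force: 0.0
```

{"name": "send_rows", "arguments": {
  "steps": [
    {"dp": [0, 2, 0], "roll": 0, "jaw": 20},
    {"dp": [0, 2, 0], "roll": 0, "jaw": 20},
    {"dp": [0, 2, 0], "roll": 0, "jaw": 20}
  ]
}}

```text
time_s: 2.45
tcp_pos: [0.469, 0.2514, 0.1373]
eef_rot: [-179.9, -0.1, -6.7]
contact_force: [-1.1, 1.5, 6.1]
gripper_width: 0.0257
gripper_force: 10.0
```

{"name": "send_rows", "arguments": {
  "steps": [
    {"dp": [4, 0, -1], "roll": 0, "jaw": 20},
    {"dp": [8, 0, -1], "roll": 0, "jaw": 20},
    {"dp": [8, 0, -1], "roll": 0, "jaw": 20}
  ]
}}

```text
time_s: 2.82
tcp_pos: [0.4763, 0.2501, 0.1381]
eef_rot: [-180.0, 0.0, -6.7]
contact_force: [-6.1, 1.3, 10.5]
gripper_width: 0.0261
gripper_force: 10.0
```

{"name": "send_rows", "arguments": {
  "steps": [
    {"dp": [5, 0, 0], "roll": 0, "jaw": 20},
    {"dp": [10, 0, 0], "roll": 0, "jaw": 20},
    {"dp": [10, 0, 0], "roll": 0, "jaw": 20}
  ]
}}

```text
time_s: 3.2
tcp_pos: [0.4865, 0.2489, 0.1379]
eef_rot: [-180.0, 0.0, -6.7]
contact_force: [-3.5, 1.7, 6.0]
gripper_width: 0.0261
gripper_force: 10.0
```

{"name": "send_rows", "arguments": {
  "steps": [
    {"dp": [4, 0, 0], "roll": 0, "jaw": 20},
    {"dp": [8, 0, 0], "roll": 0, "jaw": 20},
    {"dp": [8, 0, 0], "roll": 0, "jaw": 20}
  ]
}}

```text
time_s: 3.58
tcp_pos: [0.4926, 0.2479, 0.1371]
eef_rot: [180.0, 0.2, -6.7]
contact_force: [-10.5, 4.6, 6.6]
gripper_width: 0.026
gripper_force: 10.0
```

{"name": "send_rows", "arguments": {
  "steps": [
    {"dp": [-4, 0, 0], "roll": 0, "jaw": 20},
    {"dp": [-8, 0, 0], "roll": 0, "jaw": 20},
    {"dp": [-8, 0, 0], "roll": 0, "jaw": 20}
  ]
}}

```text
time_s: 3.95
tcp_pos: [0.4859, 0.2483, 0.1371]
eef_rot: [179.9, 0.0, -6.7]
contact_force: [0.4, 0.1, -3.1]
gripper_width: 0.0259
gripper_force: 10.0
```

{"name": "send_rows", "arguments": {
  "steps": [
    {"dp": [-5, 0, 0], "roll": 0, "jaw": 20},
    {"dp": [-10, 0, 0], "roll": 0, "jaw": 20},
    {"dp": [-10, 0, 0], "roll": 0, "jaw": 20}
  ]
}}

```text
time_s: 4.32
tcp_pos: [0.476, 0.2497, 0.1375]
eef_rot: [180.0, 0.0, -6.7]
contact_force: [0.5, -0.1, -2.2]
gripper_width: 0.0258
gripper_force: 10.0
```

{"name": "send_rows", "arguments": {
  "steps": [
    {"dp": [-4, 0, 0], "roll": 0, "jaw": 20},
    {"dp": [-8, 0, 0], "roll": 0, "jaw": 20},
    {"dp": [-8, 0, 0], "roll": 0, "jaw": 20}
  ]
}}

```text
time_s: 4.7
tcp_pos: [0.4685, 0.2508, 0.1376]
eef_rot: [-180.0, -0.0, -6.7]
contact_force: [4.3, -2.2, -4.0]
gripper_width: 0.0257
gripper_force: 10.0
```

{"name": "send_rows", "arguments": {
  "steps": [
    {"dp": [0, 0, 0], "roll": 0, "jaw": 45},
    {"dp": [12, 0, 0], "roll": 0, "jaw": 45},
    {"dp": [25, 0, 0], "roll": 0, "jaw": 45},
    {"dp": [25, 0, 0], "roll": 0, "jaw": 20},
    {"dp": [25, 0, 0], "roll": 0, "jaw": 20}
  ],
  "newtons": 6
}}

```text
time_s: 5.32
tcp_pos: [0.4934, 0.2477, 0.1373]
eef_rot: [180.0, 0.0, -6.7]
contact_force: [0.6, 0.2, -1.5]
gripper_width: 0.026
gripper_force: 6.0
```

{"name": "send_rows", "arguments": {
  "steps": [
    {"dp": [0, 0, 0], "roll": 0, "jaw": 20},
    {"dp": [-4, 0, -1], "roll": 0, "jaw": 20},
    {"dp": [-8, 0, -2], "roll": 0, "jaw": 20}
  ]
}}

```text
time_s: 5.7
tcp_pos: [0.4851, 0.2489, 0.1396]
eef_rot: [180.0, -0.0, -6.7]
contact_force: [2.0, -0.5, -1.9]
gripper_width: 0.0262
gripper_force: 6.0
```

{"name": "send_rows", "arguments": {
  "steps": [
    {"dp": [-5, 0, 0], "roll": 0, "jaw": 20},
    {"dp": [-10, 0, 0], "roll": 0, "jaw": 20}
  ]
}}

```text
time_s: 5.95
tcp_pos: [0.4756, 0.2502, 0.1403]
eef_rot: [-180.0, -0.1, -6.7]
contact_force: [2.2, -2.6, 1.7]
gripper_width: 0.026
gripper_force: 6.0
```

{"name": "send_rows", "arguments": {
  "steps": [
    {"dp": [-4, 0, 1], "roll": 0, "jaw": 20},
    {"dp": [-7, 0, 2], "roll": 0, "jaw": 20},
    {"dp": [-7, 0, 2], "roll": 0, "jaw": 20}
  ]
}}

```text
time_s: 6.32
tcp_pos: [0.4696, 0.2512, 0.1387]
eef_rot: [-179.9, -0.2, -6.6]
contact_force: [6.1, -4.1, 5.3]
gripper_width: 0.0261
gripper_force: 6.0
```

{"name": "send_rows", "arguments": {
  "steps": [
    {"dp": [0, 0, 0], "roll": 0, "jaw": 45},
    {"dp": [12, 0, -2], "roll": 0, "jaw": 45},
    {"dp": [24, 0, 0], "roll": 0, "jaw": 45},
    {"dp": [24, 0, 0], "roll": 0, "jaw": 20},
    {"dp": [24, 0, 0], "roll": 0, "jaw": 20}
  ]
}}

```text
time_s: 6.95
tcp_pos: [0.4923, 0.2478, 0.1371]
eef_rot: [180.0, 0.0, -6.7]
contact_force: [0.1, 1.2, -2.9]
gripper_width: 0.0262
gripper_force: 6.0
```

{"name": "send_rows", "arguments": {
  "steps": [
    {"dp": [0, 0, 0], "roll": 0, "jaw": 20},
    {"dp": [-4, 0, -1], "roll": 0, "jaw": 20},
    {"dp": [-8, 0, -2], "roll": 0, "jaw": 20}
  ]
}}

```text
time_s: 7.32
tcp_pos: [0.4841, 0.249, 0.1396]
eef_rot: [180.0, -0.0, -6.7]
contact_force: [1.5, -0.6, -2.7]
gripper_width: 0.0259
gripper_force: 6.0
```

{"name": "send_rows", "arguments": {
  "steps": [
    {"dp": [-4, 0, 0], "roll": 0, "jaw": 20},
    {"dp": [-8, 0, 0], "roll": 0, "jaw": 20}
  ]
}}

```text
time_s: 7.58
tcp_pos: [0.4776, 0.2502, 0.1405]
eef_rot: [-179.9, -0.2, -6.6]
contact_force: [8.5, -3.6, -1.7]
gripper_width: 0.0258
gripper_force: 6.0
```

{"name": "send_rows", "arguments": {
  "steps": [
    {"dp": [-4, 0, 0], "roll": 0, "jaw": 20},
    {"dp": [-8, 0, 2], "roll": 0, "jaw": 20}
  ]
}}

```text
time_s: 7.82
tcp_pos: [0.4704, 0.2513, 0.1393]
eef_rot: [-179.9, -0.2, -6.6]
contact_force: [6.7, -4.7, 5.3]
gripper_width: 0.0257
gripper_force: 6.0
```

{"name": "send_rows", "arguments": {
  "steps": [
    {"dp": [0, 0, 0], "roll": 0, "jaw": 60},
    {"dp": [0, 0, -40], "roll": 0, "jaw": 60},
    {"dp": [0, 60, -45], "roll": 0, "jaw": 60},
    {"dp": [0, 121, -45], "roll": 0, "jaw": 60},
    {"dp": [0, 181, -45], "roll": 0, "jaw": 60}
  ]
}}

```text
time_s: 8.45
tcp_pos: [0.4466, 0.0699, 0.1828]
eef_rot: [-180.0, -0.0, -6.6]
contact_force: [1.4, 0.2, -0.3]
gripper_width: 0.0525
gripper_force: 0.0
```

{"name": "send_rows", "arguments": {
  "steps": [
    {"dp": [0, 0, 0], "roll": 0, "jaw": 60},
    {"dp": [0, 0, 46], "roll": 0, "jaw": 50},
    {"dp": [0, 0, 46], "roll": 0, "jaw": 20},
    {"dp": [0, 0, 46], "roll": 0, "jaw": 20},
    {"dp": [0, 0, 46], "roll": 0, "jaw": 20}
  ]
}}

```text
time_s: 9.07
tcp_pos: [0.4482, 0.072, 0.1378]
eef_rot: [-179.9, -0.1, -6.6]
contact_force: [0.0, 1.7, 0.9]
gripper_width: 0.026
gripper_force: 6.0
```

Now push wheel 2 through 24 mm in +x along the arc.

{"name": "send_rows", "arguments": {
  "steps": [
    {"dp": [0, 0, 0], "roll": 0, "jaw": 20},
    {"dp": [4, 0, -1], "roll": 0, "jaw": 20},
    {"dp": [8, 0, -2], "roll": 0, "jaw": 20}
  ]
}}

```text
time_s: 9.45
tcp_pos: [0.4556, 0.0705, 0.1391]
eef_rot: [-180.0, -0.0, -6.7]
contact_force: [-2.9, 2.2, 3.9]
gripper_width: 0.0262
gripper_force: 6.0
```

{"name": "send_rows", "arguments": {
  "steps": [
    {"dp": [4, 0, 0], "roll": 0, "jaw": 20},
    {"dp": [8, 0, 0], "roll": 0, "jaw": 20}
  ]
}}

```text
time_s: 9.7
tcp_pos: [0.462, 0.069, 0.1381]
eef_rot: [180.0, 0.2, -6.7]
contact_force: [-8.9, 5.6, 3.4]
gripper_width: 0.0264
gripper_force: 6.0
```

{"name": "send_rows", "arguments": {
  "steps": [
    {"dp": [4, 0, 1], "roll": 0, "jaw": 20},
    {"dp": [9, 0, 2], "roll": 0, "jaw": 20}
  ]
}}

```text
time_s: 9.95
tcp_pos: [0.4707, 0.068, 0.1358]
eef_rot: [180.0, 0.2, -6.7]
contact_force: [-8.1, 5.9, 3.6]
gripper_width: 0.0261
gripper_force: 6.0
```

{"name": "send_rows", "arguments": {
  "steps": [
    {"dp": [0, 0, 0], "roll": 0, "jaw": 45},
    {"dp": [-12, 0, -2], "roll": 0, "jaw": 45},
    {"dp": [-25, 0, 0], "roll": 0, "jaw": 45},
    {"dp": [-25, 0, 0], "roll": 0, "jaw": 20},
    {"dp": [-25, 0, 0], "roll": 0, "jaw": 20}
  ]
}}

```text
time_s: 10.58
tcp_pos: [0.4475, 0.0714, 0.1369]
eef_rot: [-180.0, -0.0, -6.7]
contact_force: [-1.1, 2.0, 1.2]
gripper_width: 0.0259
gripper_force: 6.0
```

{"name": "send_rows", "arguments": {
  "steps": [
    {"dp": [0, 0, 0], "roll": 0, "jaw": 20},
    {"dp": [4, 0, -1], "roll": 0, "jaw": 20},
    {"dp": [8, 0, -2], "roll": 0, "jaw": 20}
  ]
}}

```text
time_s: 10.95
tcp_pos: [0.4557, 0.0703, 0.1386]
eef_rot: [-180.0, 0.0, -6.7]
contact_force: [-4.3, 2.0, 2.5]
gripper_width: 0.0265
gripper_force: 6.0
```

{"name": "send_rows", "arguments": {
  "steps": [
    {"dp": [4, 0, 0], "roll": 0, "jaw": 20},
    {"dp": [8, 0, 0], "roll": 0, "jaw": 20}
  ]
}}

```text
time_s: 11.2
tcp_pos: [0.4617, 0.0689, 0.1376]
eef_rot: [180.0, 0.2, -6.8]
contact_force: [-9.0, 4.9, 1.5]
gripper_width: 0.0261
gripper_force: 6.0
```

{"name": "send_rows", "arguments": {
  "steps": [
    {"dp": [4, 0, 1], "roll": 0, "jaw": 20},
    {"dp": [9, 0, 2], "roll": 0, "jaw": 20}
  ]
}}

```text
time_s: 11.45
tcp_pos: [0.4707, 0.068, 0.1356]
eef_rot: [180.0, 0.2, -6.7]
contact_force: [-8.4, 5.3, 3.1]
gripper_width: 0.0261
gripper_force: 6.0
```

{"name": "send_rows", "arguments": {
  "steps": [
    {"dp": [0, 0, 0], "roll": 0, "jaw": 60},
    {"dp": [0, 0, -40], "roll": 0, "jaw": 60},
    {"dp": [60, 0, -45], "roll": 0, "jaw": 60},
    {"dp": [120, 0, -45], "roll": 0, "jaw": 60},
    {"dp": [126, 0, -45], "roll": 0, "jaw": 60}
  ]
}}

```text
time_s: 12.08
tcp_pos: [0.6005, 0.0525, 0.1802]
eef_rot: [179.9, 0.0, -6.8]
contact_force: [-1.0, 0.7, -0.4]
gripper_width: 0.0524
gripper_force: 0.0
```

{"name": "send_rows", "arguments": {
  "steps": [
    {"dp": [0, 0, 0], "roll": 0, "jaw": 60},
    {"dp": [0, 0, 43], "roll": 0, "jaw": 50},
    {"dp": [0, 0, 43], "roll": 0, "jaw": 20},
    {"dp": [0, 0, 43], "roll": 0, "jaw": 20},
    {"dp": [0, 0, 43], "roll": 0, "jaw": 20}
  ]
}}

```text
time_s: 12.7
tcp_pos: [0.598, 0.054, 0.1404]
eef_rot: [-179.9, -0.1, -6.7]
contact_force: [-0.8, 0.8, 2.0]
gripper_width: 0.0261
gripper_force: 6.0
```

{"name": "send_rows", "arguments": {
  "steps": [
    {"dp": [0, 0, 0], "roll": 0, "jaw": 20},
    {"dp": [4, 0, -1], "roll": 0, "jaw": 20},
    {"dp": [8, 0, -2], "roll": 0, "jaw": 20}
  ]
}}

```text
time_s: 13.08
tcp_pos: [0.6053, 0.0528, 0.1413]
eef_rot: [-180.0, -0.0, -6.7]
contact_force: [-3.7, 2.3, 6.0]
gripper_width: 0.0256
gripper_force: 6.0
```

{"name": "send_rows", "arguments": {
  "steps": [
    {"dp": [4, 0, 0], "roll": 0, "jaw": 20},
    {"dp": [8, 0, 0], "roll": 0, "jaw": 20}
  ]
}}

```text
time_s: 13.32
tcp_pos: [0.6136, 0.0518, 0.1411]
eef_rot: [-180.0, -0.0, -6.7]
contact_force: [-3.7, 2.2, 4.9]
gripper_width: 0.0263
gripper_force: 6.0
```

{"name": "send_rows", "arguments": {
  "steps": [
    {"dp": [4, 0, 1], "roll": 0, "jaw": 20},
    {"dp": [9, 0, 2], "roll": 0, "jaw": 20}
  ]
}}

```text
time_s: 13.58
tcp_pos: [0.6228, 0.0508, 0.1391]
eef_rot: [-180.0, -0.0, -6.7]
contact_force: [-2.0, 2.2, 4.5]
gripper_width: 0.0263
gripper_force: 6.0
```

{"name": "send_rows", "arguments": {
  "steps": [
    {"dp": [0, 0, 0], "roll": 0, "jaw": 45},
    {"dp": [-12, 0, -2], "roll": 0, "jaw": 45},
    {"dp": [-25, 0, 0], "roll": 0, "jaw": 45},
    {"dp": [-25, 0, 0], "roll": 0, "jaw": 20},
    {"dp": [-25, 0, 0], "roll": 0, "jaw": 20}
  ],
  "newtons": 6
}}

```text
time_s: 14.2
tcp_pos: [0.5975, 0.0537, 0.1389]
eef_rot: [-180.0, -0.0, -6.7]
contact_force: [0.4, 0.5, 1.0]
gripper_width: 0.0261
gripper_force: 6.0
```

{"name": "send_rows", "arguments": {
  "steps": [
    {"dp": [0, 0, 0], "roll": 0, "jaw": 20},
    {"dp": [4, 0, -1], "roll": 0, "jaw": 20},
    {"dp": [8, 0, -2], "roll": 0, "jaw": 20}
  ]
}}

```text
time_s: 14.58
tcp_pos: [0.6051, 0.0527, 0.1404]
eef_rot: [180.0, 0.1, -6.7]
contact_force: [-4.2, 2.4, 3.7]
gripper_width: 0.026
gripper_force: 6.0
```

{"name": "send_rows", "arguments": {
  "steps": [
    {"dp": [4, 0, 0], "roll": 0, "jaw": 20},
    {"dp": [8, 0, 0], "roll": 0, "jaw": 20}
  ]
}}

```text
time_s: 14.82
tcp_pos: [0.6138, 0.0517, 0.1409]
eef_rot: [-180.0, -0.0, -6.7]
contact_force: [-2.8, 1.7, 4.8]
gripper_width: 0.026
gripper_force: 6.0
```

{"name": "send_rows", "arguments": {
  "steps": [
    {"dp": [4, 0, 1], "roll": 0, "jaw": 20},
    {"dp": [9, 0, 2], "roll": 0, "jaw": 20}
  ]
}}

```text
time_s: 15.08
tcp_pos: [0.6229, 0.0507, 0.1389]
eef_rot: [-180.0, -0.1, -6.7]
contact_force: [-1.8, 1.8, 4.2]
gripper_width: 0.0259
gripper_force: 6.0
```

{"name": "send_rows", "arguments": {
  "steps": [
    {"dp": [0, 0, 0], "roll": 0, "jaw": 60},
    {"dp": [0, 0, 0], "roll": 0, "jaw": 60},
    {"dp": [0, 0, -40], "roll": 0, "jaw": 60},
    {"dp": [0, 0, -45], "roll": 0, "jaw": 60}
  ]
}}

```text
time_s: 15.58
tcp_pos: [0.6238, 0.0507, 0.1864]
eef_rot: [-179.9, -0.3, -6.7]
contact_force: [0.1, 0.3, -1.2]
gripper_width: 0.0518
gripper_force: 0.0
```

{"name": "send_rows", "arguments": {
  "steps": [
    {"dp": [-8, -60, 0], "roll": 0, "jaw": 60},
    {"dp": [-16, -120, 0], "roll": 0, "jaw": 60},
    {"dp": [-25, -180, 0], "roll": 0, "jaw": 60},
    {"dp": [-25, -180, 0], "roll": 0, "jaw": 60}
  ],
  "newtons": 6
}}

```text
time_s: 16.08
tcp_pos: [0.6178, 0.2361, 0.1825]
eef_rot: [180.0, 0.0, -6.5]
contact_force: [-0.9, 0.4, -0.1]
gripper_width: 0.0523
gripper_force: 0.0
```

{"name": "send_rows", "arguments": {
  "steps": [
    {"dp": [0, 0, 0], "roll": 0, "jaw": 60},
    {"dp": [0, 0, 45], "roll": 0, "jaw": 50},
    {"dp": [0, 0, 45], "roll": 0, "jaw": 20},
    {"dp": [0, 0, 45], "roll": 0, "jaw": 20},
    {"dp": [0, 0, 45], "roll": 0, "jaw": 20}
  ]
}}

```text
time_s: 16.7
tcp_pos: [0.6192, 0.2322, 0.1402]
eef_rot: [-179.9, -0.1, -6.7]
contact_force: [0.5, 0.8, -0.3]
gripper_width: 0.0257
gripper_force: 6.0
```

{"name": "send_rows", "arguments": {
  "steps": [
    {"dp": [0, 0, 0], "roll": 0, "jaw": 20},
    {"dp": [4, 0, -1], "roll": 0, "jaw": 20},
    {"dp": [8, 0, -2], "roll": 0, "jaw": 20}
  ]
}}

```text
time_s: 17.08
tcp_pos: [0.6263, 0.2316, 0.1412]
eef_rot: [-180.0, 0.0, -6.7]
contact_force: [-1.9, 1.4, 2.9]
gripper_width: 0.0261
gripper_force: 6.0
```

{"name": "send_rows", "arguments": {
  "steps": [
    {"dp": [4, 0, 0], "roll": 0, "jaw": 20},
    {"dp": [8, 0, 0], "roll": 0, "jaw": 20}
  ]
}}

```text
time_s: 17.32
tcp_pos: [0.6347, 0.2306, 0.1406]
eef_rot: [-180.0, -0.0, -6.7]
contact_force: [-2.2, 0.7, 3.2]
gripper_width: 0.0258
gripper_force: 6.0
```

{"name": "send_rows", "arguments": {
  "steps": [
    {"dp": [4, 0, 1], "roll": 0, "jaw": 20},
    {"dp": [9, 0, 2], "roll": 0, "jaw": 20}
  ]
}}

```text
time_s: 17.58
tcp_pos: [0.6434, 0.2295, 0.1382]
eef_rot: [-180.0, 0.0, -6.7]
contact_force: [-1.4, 1.7, 0.6]
gripper_width: 0.026
gripper_force: 6.0
```

{"name": "send_rows", "arguments": {
  "steps": [
    {"dp": [0, 0, 0], "roll": 0, "jaw": 45},
    {"dp": [-12, 0, -2], "roll": 0, "jaw": 45},
    {"dp": [-25, 0, 0], "roll": 0, "jaw": 45},
    {"dp": [-25, 0, 0], "roll": 0, "jaw": 20},
    {"dp": [-25, 0, 0], "roll": 0, "jaw": 20}
  ]
}}

```text
time_s: 18.2
tcp_pos: [0.6183, 0.2326, 0.139]
eef_rot: [-180.0, -0.0, -6.7]
contact_force: [-1.3, 1.1, 1.6]
gripper_width: 0.0256
gripper_force: 6.0
```

{"name": "send_rows", "arguments": {
  "steps": [
    {"dp": [0, 0, 0], "roll": 0, "jaw": 20},
    {"dp": [4, 0, -1], "roll": 0, "jaw": 20},
    {"dp": [8, 0, -2], "roll": 0, "jaw": 20}
  ]
}}

```text
time_s: 18.58
tcp_pos: [0.6263, 0.2315, 0.1403]
eef_rot: [180.0, 0.0, -6.7]
contact_force: [-3.5, 2.9, 2.9]
gripper_width: 0.026
gripper_force: 6.0
```

{"name": "send_rows", "arguments": {
  "steps": [
    {"dp": [4, 0, 0], "roll": 0, "jaw": 20},
    {"dp": [8, 0, 0], "roll": 0, "jaw": 20}
  ]
}}

```text
time_s: 18.82
tcp_pos: [0.6348, 0.2305, 0.1409]
eef_rot: [-180.0, -0.0, -6.7]
contact_force: [-2.5, 1.2, 3.8]
gripper_width: 0.0258
gripper_force: 6.0
```

{"name": "send_rows", "arguments": {
  "steps": [
    {"dp": [4, 0, 1], "roll": 0, "jaw": 20},
    {"dp": [9, 0, 2], "roll": 0, "jaw": 20}
  ]
}}

```text
time_s: 19.08
tcp_pos: [0.6439, 0.2294, 0.1388]
eef_rot: [-180.0, -0.0, -6.7]
contact_force: [-1.6, 1.5, 3.2]
gripper_width: 0.0258
gripper_force: 6.0
```

Wheels 3 and 4 run lightly (2-4 N from pad friction, falling off), while 1 and 2 build to 8-10 N. So 1 and 2 are faulty. I'll take caster 2 first.

{"name": "send_rows", "arguments": {
  "steps": [
    {"dp": [0, 0, 0], "roll": 0, "jaw": 60},
    {"dp": [0, 0, 0], "roll": 0, "jaw": 60},
    {"dp": [0, 0, -40], "roll": 0, "jaw": 60},
    {"dp": [-40, 45, -46], "roll": 0, "jaw": 60},
    {"dp": [-80, 90, -46], "roll": 0, "jaw": 60}
  ],
  "newtons": 6
}}

```text
time_s: 19.7
tcp_pos: [0.5524, 0.1486, 0.1847]
eef_rot: [-180.0, -0.0, -6.7]
contact_force: [0.1, -1.1, 0.6]
gripper_width: 0.0521
gripper_force: 0.0
```

{"name": "send_rows", "arguments": {
  "steps": [
    {"dp": [-40, 45, 0], "roll": 0, "jaw": 60},
    {"dp": [-82, 90, 0], "roll": 0, "jaw": 60},
    {"dp": [-82, 90, 0], "roll": 0, "jaw": 60},
    {"dp": [-82, 90, 46], "roll": 0, "jaw": 60},
    {"dp": [-82, 90, 46], "roll": 0, "jaw": 20}
  ]
}}

```text
time_s: 20.32
tcp_pos: [0.4596, 0.0686, 0.1365]
eef_rot: [179.8, 0.3, -6.7]
contact_force: [-0.0, 0.1, 0.2]
gripper_width: 0.0474
gripper_force: 0.0
```

{"name": "send_rows", "arguments": {
  "steps": [
    {"dp": [0, 0, 0], "roll": 0, "jaw": 20},
    {"dp": [0, 0, 0], "roll": 0, "jaw": 20},
    {"dp": [0, 0, 0], "roll": 0, "jaw": 20}
  ],
  "newtons": 35
}}

```text
time_s: 20.7
tcp_pos: [0.4622, 0.0699, 0.1397]
eef_rot: [-179.9, -0.1, -6.7]
contact_force: [0.0, 0.4, 4.1]
gripper_width: 0.0259
gripper_force: 35.0
```

Lift 100 mm gently.

{"name": "send_rows", "arguments": {
  "steps": [
    {"dp": [0, 0, -10], "roll": 0, "jaw": 20},
    {"dp": [0, 0, -22], "roll": 0, "jaw": 20},
    {"dp": [0, 0, -45], "roll": 0, "jaw": 20},
    {"dp": [0, 0, -75], "roll": 0, "jaw": 20},
    {"dp": [0, 0, -100], "roll": 0, "jaw": 20}
  ]
}}

```text
time_s: 21.32
tcp_pos: [0.4611, 0.0691, 0.2404]
eef_rot: [180.0, -0.0, -6.7]
contact_force: [-0.7, -0.4, -3.2]
gripper_width: 0.0259
gripper_force: 35.0
```

Run:
```python
from h import *
from plant import r
s=r.get_state();print(s["tcp_pos"],s["contact_force"])
c=r.capture("wrist");w=c["image"].copy()
T=[[-.087,.118,.08],[-.087,-.118,.08],[.087,-.118,.08],[.087,.118,.08]]
cv2.polylines(w,[proj(c,fr([.5379,-.1802,.0625],T)).astype(int)],True,(0,0,255),1)
S=r.capture("scene");i=S["image"].copy()
cv2.polylines(i,[proj(S,fr([.5379,-.1802,.0625],T)).astype(int)],True,(0,0,255),1)
a=cv2.resize(w,(400,300));b=cv2.resize(i[110:270,150:350],(400,320))[:300]
b=cv2.resize(i[110:270,145:345],(400,320));b=cv2.resize(b,(400,300)) if 0 else b
a=cv2.copyMakeBorder(a,0,20,0,0,cv2.BORDER_CONSTANT);cv2.imwrite("pics/lift.png",np.hstack([a,b]))
```

```text
[0.46105762 0.06912106 0.2404051 ] [-0.66396119 -0.40924593 -3.20051765]
```

View pics/lift.png

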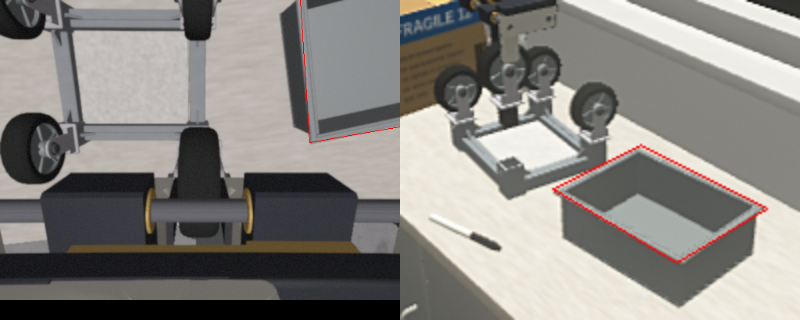

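The caster is out and hanging upright. The tub fit overlays well in both views. Now carry it to the tub's far half.

{"name": "send_rows", "arguments": {
  "steps": [
    {"dp": [10, 40, 0], "roll": 0, "jaw": 20},
    {"dp": [25, 90, 0], "roll": 0, "jaw": 20},
    {"dp": [50, 140, 0], "roll": 0, "jaw": 20},
    {"dp": [75, 190, 0], "roll": 0, "jaw": 20},
    {"dp": [95, 240, 0], "roll": 0, "jaw": 20}
  ]
}}

```text
time_s: 22.05
tcp_pos: [0.5275, -0.1818, 0.2376]
eef_rot: [-180.0, 0.1, -6.7]
contact_force: [0.8, 1.3, -3.2]
gripper_width: 0.0254
gripper_force: 35.0
```

{"name": "send_rows", "arguments": {
  "steps": [
    {"dp": [12, 35, 0], "roll": 0, "jaw": 20},
    {"dp": [21, 57, 0], "roll": 0, "jaw": 20},
    {"dp": [21, 57, 0], "roll": 0, "jaw": 20}
  ]
}}

```text
time_s: 22.42
tcp_pos: [0.5412, -0.2404, 0.2369]
eef_rot: [-180.0, 0.2, -6.8]
contact_force: [-0.5, 0.4, -4.1]
gripper_width: 0.0258
gripper_force: 35.0
```

{"name": "send_rows", "arguments": {
  "steps": [
    {"dp": [0, 0, 45], "roll": 0, "jaw": 20},
    {"dp": [0, 0, 85], "roll": 0, "jaw": 20},
    {"dp": [0, 0, 102], "roll": 0, "jaw": 20},
    {"dp": [0, 0, 107], "roll": 0, "jaw": 20},
    {"dp": [0, 0, 109], "roll": 0, "jaw": 20}
  ]
}}

```text
time_s: 23.05
tcp_pos: [0.5428, -0.239, 0.1306]
eef_rot: [180.0, -0.1, -6.7]
contact_force: [-0.3, -0.5, -2.8]
gripper_width: 0.0256
gripper_force: 35.0
```

{"name": "send_rows", "arguments": {
  "steps": [
    {"dp": [0, 0, 2], "roll": 0, "jaw": 20},
    {"dp": [0, 0, 2], "roll": 0, "jaw": 20}
  ]
}}

```text
time_s: 23.3
tcp_pos: [0.5423, -0.2391, 0.1283]
eef_rot: [180.0, -0.1, -6.7]
contact_force: [-0.1, -0.5, -2.8]
gripper_width: 0.0252
gripper_force: 35.0
```

Still hanging (-2.8 N). I'll lower a little more, until it touches.

{"name": "send_rows", "arguments": {
  "steps": [
    {"dp": [0, 0, 2], "roll": 0, "jaw": 20},
    {"dp": [0, 0, 2], "roll": 0, "jaw": 20}
  ]
}}

```text
time_s: 23.55
tcp_pos: [0.5421, -0.2391, 0.1258]
eef_rot: [180.0, -0.0, -6.7]
contact_force: [0.2, 0.3, -2.0]
gripper_width: 0.0258
gripper_force: 35.0
```

{"name": "send_rows", "arguments": {
  "steps": [
    {"dp": [0, 0, 2], "roll": 0, "jaw": 20},
    {"dp": [0, 0, 2], "roll": 0, "jaw": 20}
  ]
}}

```text
time_s: 23.8
tcp_pos: [0.5428, -0.2393, 0.1257]
eef_rot: [180.0, -0.1, -6.6]
contact_force: [-2.8, 1.7, 10.5]
gripper_width: 0.0258
gripper_force: 35.0
```

{"name": "send_rows", "arguments": {
  "steps": [
    {"dp": [0, 0, -1], "roll": 0, "jaw": 70},
    {"dp": [0, 0, -1], "roll": 0, "jaw": 70},
    {"dp": [0, 0, -1], "roll": 0, "jaw": 70},
    {"dp": [0, 0, -40], "roll": 0, "jaw": 70},
    {"dp": [0, 0, -70], "roll": 0, "jaw": 70}
  ]
}}

```text
time_s: 24.42
tcp_pos: [0.5421, -0.2392, 0.1945]
eef_rot: [180.0, 0.0, -6.7]
contact_force: [0.6, -0.6, -0.3]
gripper_width: 0.0613
gripper_force: 0.0
```

{"name": "send_rows", "arguments": {
  "steps": [
    {"dp": [-14, -58, 0], "roll": 0, "jaw": 70},
    {"dp": [-28, -116, 0], "roll": 0, "jaw": 70},
    {"dp": [-42, -174, 0], "roll": 0, "jaw": 70},
    {"dp": [-56, -232, 0], "roll": 0, "jaw": 70},
    {"dp": [-70, -290, 0], "roll": 0, "jaw": 70}
  ]
}}

```text
time_s: 25.05
tcp_pos: [0.5057, 0.059, 0.1937]
eef_rot: [-180.0, -0.0, -6.7]
contact_force: [1.0, 0.6, -0.4]
gripper_width: 0.0614
gripper_force: 0.0
```

{"name": "send_rows", "arguments": {
  "steps": [
    {"dp": [-14, -58, 0], "roll": 0, "jaw": 70},
    {"dp": [-28, -116, 0], "roll": 0, "jaw": 70},
    {"dp": [-42, -174, 0], "roll": 0, "jaw": 70},
    {"dp": [-46, -187, 0], "roll": 0, "jaw": 70},
    {"dp": [-46, -187, 0], "roll": 0, "jaw": 60}
  ]
}}

```text
time_s: 25.68
tcp_pos: [0.4819, 0.2489, 0.1931]
eef_rot: [180.0, 0.0, -6.6]
contact_force: [0.6, -0.4, -0.1]
gripper_width: 0.0565
gripper_force: 0.0
```

{"name": "send_rows", "arguments": {
  "steps": [
    {"dp": [0, 0, 0], "roll": 0, "jaw": 60}
  ]
}}

```text
time_s: 25.8
tcp_pos: [0.4823, 0.2473, 0.1934]
eef_rot: [180.0, 0.0, -6.7]
contact_force: [0.6, -0.2, 0.7]
gripper_width: 0.0534
gripper_force: 0.0
```

Before pulling caster 1, I'll repeat the same two +x pushes used on the others.

{"name": "send_rows", "arguments": {
  "steps": [
    {"dp": [-12, 0, 30], "roll": 0, "jaw": 60},
    {"dp": [-12, 0, 54], "roll": 0, "jaw": 50},
    {"dp": [-12, 0, 54], "roll": 0, "jaw": 20},
    {"dp": [-12, 0, 54], "roll": 0, "jaw": 20},
    {"dp": [-12, 0, 54], "roll": 0, "jaw": 20}
  ],
  "newtons": 6
}}

```text
time_s: 26.42
tcp_pos: [0.4711, 0.2498, 0.1407]
eef_rot: [-179.9, -0.1, -6.7]
contact_force: [0.4, -0.5, 0.2]
gripper_width: 0.0261
gripper_force: 6.0
```

{"name": "send_rows", "arguments": {
  "steps": [
    {"dp": [4, 0, -1], "roll": 0, "jaw": 20},
    {"dp": [8, 0, -2], "roll": 0, "jaw": 20},
    {"dp": [12, 0, -2], "roll": 0, "jaw": 20},
    {"dp": [16, 0, -2], "roll": 0, "jaw": 20},
    {"dp": [24, 0, 0], "roll": 0, "jaw": 20}
  ]
}}

```text
time_s: 27.05
tcp_pos: [0.4949, 0.2471, 0.1401]
eef_rot: [-180.0, -0.1, -6.7]
contact_force: [-1.8, 0.7, 3.6]
gripper_width: 0.0257
gripper_force: 6.0
```

{"name": "send_rows", "arguments": {
  "steps": [
    {"dp": [0, 0, 0], "roll": 0, "jaw": 45},
    {"dp": [-12, 0, -2], "roll": 0, "jaw": 45},
    {"dp": [-24, 0, 0], "roll": 0, "jaw": 45},
    {"dp": [-24, 0, 0], "roll": 0, "jaw": 20},
    {"dp": [-24, 0, 0], "roll": 0, "jaw": 20}
  ]
}}

```text
time_s: 27.68
tcp_pos: [0.4703, 0.25, 0.1398]
eef_rot: [-180.0, -0.0, -6.6]
contact_force: [-0.4, 1.2, 0.6]
gripper_width: 0.0262
gripper_force: 6.0
```

{"name": "send_rows", "arguments": {
  "steps": [
    {"dp": [0, 0, 0], "roll": 0, "jaw": 20},
    {"dp": [4, 0, -1], "roll": 0, "jaw": 20},
    {"dp": [8, 0, -2], "roll": 0, "jaw": 20}
  ]
}}

```text
time_s: 28.05
tcp_pos: [0.4784, 0.2489, 0.1416]
eef_rot: [-180.0, 0.0, -6.7]
contact_force: [-2.3, 1.5, 2.6]
gripper_width: 0.0259
gripper_force: 6.0
```

{"name": "send_rows", "arguments": {
  "steps": [
    {"dp": [4, 0, 0], "roll": 0, "jaw": 20},
    {"dp": [8, 0, 0], "roll": 0, "jaw": 20}
  ]
}}

```text
time_s: 28.3
tcp_pos: [0.4857, 0.2477, 0.1413]
eef_rot: [180.0, 0.1, -6.7]
contact_force: [-8.3, 3.9, 2.9]
gripper_width: 0.026
gripper_force: 6.0
```

{"name": "send_rows", "arguments": {
  "steps": [
    {"dp": [4, 0, 1], "roll": 0, "jaw": 20},
    {"dp": [8, 0, 2], "roll": 0, "jaw": 20}
  ]
}}

```text
time_s: 28.55
tcp_pos: [0.4934, 0.2469, 0.1392]
eef_rot: [180.0, 0.1, -6.7]
contact_force: [-8.4, 4.4, 3.5]
gripper_width: 0.026
gripper_force: 6.0
```

This is the classic jam: the first push is free and the second locks at 8.4 N. Pulling caster 1.

{"name": "send_rows", "arguments": {
  "steps": [
    {"dp": [0, 0, 0], "roll": 0, "jaw": 50},
    {"dp": [-6, 0, -1], "roll": 0, "jaw": 50},
    {"dp": [-12, 0, -1], "roll": 0, "jaw": 50},
    {"dp": [-12, 0, 0], "roll": 0, "jaw": 20},
    {"dp": [-12, 0, 0], "roll": 0, "jaw": 20}
  ],
  "newtons": 35
}}

```text
time_s: 29.18
tcp_pos: [0.4822, 0.2483, 0.1396]
eef_rot: [-180.0, -0.0, -6.7]
contact_force: [-0.3, -0.5, 0.2]
gripper_width: 0.029
gripper_force: 0.0
```

{"name": "send_rows", "arguments": {
  "steps": [
    {"dp": [0, 0, 0], "roll": 0, "jaw": 20},
    {"dp": [0, 0, 0], "roll": 0, "jaw": 20},
    {"dp": [0, 0, -10], "roll": 0, "jaw": 20},
    {"dp": [0, 0, -22], "roll": 0, "jaw": 20},
    {"dp": [0, 0, -45], "roll": 0, "jaw": 20}
  ]
}}

```text
time_s: 29.8
tcp_pos: [0.4818, 0.2479, 0.1849]
eef_rot: [179.9, 0.1, -6.7]
contact_force: [0.6, 1.0, -3.2]
gripper_width: 0.0262
gripper_force: 35.0
```

{"name": "send_rows", "arguments": {
  "steps": [
    {"dp": [0, 0, -25], "roll": 0, "jaw": 20},
    {"dp": [0, 0, -58], "roll": 0, "jaw": 20},
    {"dp": [0, 0, -58], "roll": 0, "jaw": 20}
  ]
}}

```text
time_s: 30.18
tcp_pos: [0.4833, 0.2487, 0.246]
eef_rot: [-179.8, -0.2, -6.7]
contact_force: [-0.1, 0.0, -3.9]
gripper_width: 0.0259
gripper_force: 35.0
```

{"name": "send_rows", "arguments": {
  "steps": [
    {"dp": [0, 40, 0], "roll": 0, "jaw": 20},
    {"dp": [0, 90, 0], "roll": 0, "jaw": 20},
    {"dp": [5, 140, 0], "roll": 0, "jaw": 20},
    {"dp": [10, 190, 0], "roll": 0, "jaw": 20},
    {"dp": [30, 240, 0], "roll": 0, "jaw": 20}
  ]
}}

```text
time_s: 30.8
tcp_pos: [0.4827, 0.0046, 0.2424]
eef_rot: [180.0, 0.1, -6.6]
contact_force: [2.0, 0.2, -3.5]
gripper_width: 0.0256
gripper_force: 35.0
```

{"name": "send_rows", "arguments": {
  "steps": [
    {"dp": [20, 40, 0], "roll": 0, "jaw": 20},
    {"dp": [40, 80, 0], "roll": 0, "jaw": 20},
    {"dp": [64, 118, 0], "roll": 0, "jaw": 20},
    {"dp": [64, 118, 0], "roll": 0, "jaw": 20}
  ]
}}

```text
time_s: 31.3
tcp_pos: [0.5338, -0.1209, 0.2412]
eef_rot: [179.9, 0.1, -6.9]
contact_force: [-0.6, 0.2, -4.0]
gripper_width: 0.0258
gripper_force: 35.0
```

Run:
```python
from h import *
from plant import r
print(r.get_state()["tcp_pos"])
i=r.capture("scene")["image"];j=r.capture("side")["image"]
a=cv2.resize(i[120:270,160:360],(400,300));b=cv2.resize(j[120:270,170:350],(400,333))[:300]
cv2.imwrite("pics/drop.png",np.hstack([a,b]))
```

```text
[ 0.53382554 -0.12088606  0.24123731]
```

View pics/drop.png

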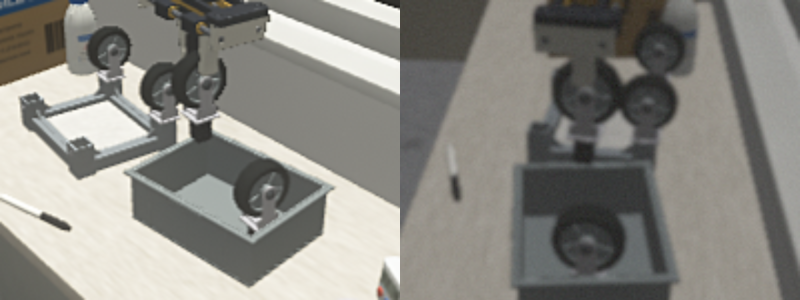

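Caster 2 stands in the tub's far half, with its wheel at crop (263,185). Caster 1 hangs clear over the near half, so I'm lowering it.

{"name": "send_rows", "arguments": {
  "steps": [
    {"dp": [0, 0, 45], "roll": 0, "jaw": 20},
    {"dp": [0, 0, 88], "roll": 0, "jaw": 20},
    {"dp": [0, 0, 106], "roll": 0, "jaw": 20},
    {"dp": [0, 0, 112], "roll": 0, "jaw": 20},
    {"dp": [0, 0, 114], "roll": 0, "jaw": 20}
  ]
}}

```text
time_s: 32.02
tcp_pos: [0.5341, -0.1177, 0.129]
eef_rot: [180.0, -0.0, -6.6]
contact_force: [0.4, 0.6, -2.8]
gripper_width: 0.0252
gripper_force: 35.0
```

{"name": "send_rows", "arguments": {
  "steps": [
    {"dp": [0, 0, 1], "roll": 0, "jaw": 20},
    {"dp": [0, 0, 1], "roll": 0, "jaw": 20}
  ]
}}

```text
time_s: 32.28
tcp_pos: [0.5343, -0.1182, 0.1283]
eef_rot: [-180.0, -0.1, -6.7]
contact_force: [0.2, -0.9, -2.5]
gripper_width: 0.0257
gripper_force: 35.0
```

{"name": "send_rows", "arguments": {
  "steps": [
    {"dp": [0, 0, 2], "roll": 0, "jaw": 20},
    {"dp": [0, 0, 2], "roll": 0, "jaw": 20}
  ]
}}

```text
time_s: 32.52
tcp_pos: [0.5342, -0.1183, 0.1259]
eef_rot: [-180.0, -0.0, -6.7]
contact_force: [0.1, -0.3, -2.1]
gripper_width: 0.0259
gripper_force: 35.0
```

{"name": "send_rows", "arguments": {
  "steps": [
    {"dp": [0, 0, 1], "roll": 0, "jaw": 70},
    {"dp": [0, 0, 1], "roll": 0, "jaw": 70},
    {"dp": [0, 0, 1], "roll": 0, "jaw": 70},
    {"dp": [0, 0, -40], "roll": 0, "jaw": 70},
    {"dp": [0, 0, -95], "roll": 0, "jaw": 70}
  ]
}}

```text
time_s: 33.15
tcp_pos: [0.533, -0.1183, 0.2205]
eef_rot: [180.0, 0.2, -6.7]
contact_force: [1.3, 0.1, 0.4]
gripper_width: 0.0609
gripper_force: 0.0
```

{"name": "send_rows", "arguments": {
  "steps": [
    {"dp": [0, 0, -50], "roll": 0, "jaw": 70},
    {"dp": [-50, 0, -60], "roll": 0, "jaw": 70},
    {"dp": [-90, 0, -60], "roll": 0, "jaw": 70},
    {"dp": [-90, 0, -60], "roll": 0, "jaw": 70}
  ]
}}

```text
time_s: 33.65
tcp_pos: [0.4425, -0.1077, 0.2816]
eef_rot: [-179.9, -0.1, -6.7]
contact_force: [0.6, 0.1, -0.3]
gripper_width: 0.0612
gripper_force: 0.0
```

Run:
```python
from h import *
from plant import r
s=r.get_state();print(s["time_s"],s["tcp_pos"],s["contact_force"])
i=r.capture("scene")["image"];j=r.capture("side")["image"]
a=cv2.resize(i[120:270,160:360],(400,300));b=cv2.resize(j[120:270,170:350],(400,333))[:300]
cv2.imwrite("pics/end.png",np.hstack([a,b]))
```

```text
33.65 [ 0.44251124 -0.10771965  0.28159586] [ 0.62623875  0.10553478 -0.33345228]
```

View pics/end.png

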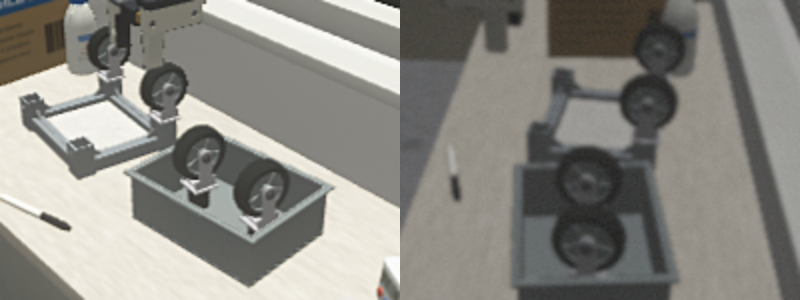

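Both faulty casters stand inside the tub, and the two good ones are seated in the +x legs. The robot is clear, so I'm handing in.

```bash
python3 -c "
from plant import r
print(r.close_job())"
```

```text
the job is handed in; nothing more can be done
None
```

The job is handed in at about 34 s, with no verdict returned: the casters at wheel_1 (jams) and wheel_2 (drags or jams) stand released in the scrap tub, and wheel_3 and wheel_4 ran freely, were left turned and are still plugged in.

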